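Snap the glazed bezel onto the desk clock and hold it down

TASK

Close up the clock clamped dial-up in the case holder: set its glazed brass bezel squarely on the three spring catches round the clock's neck and let go of it, then take the large pressing cup by its wooden handle and with it press the bezel down until it snaps fully home on the clock case. Finish while still holding the cup and pressing firmly down on the closed bezel, and leave the other things on the bench where they are.

Things in the scene. Friction and masses are not known exactly. Their poses are not given: they have to be found in the camera images.
- clock: drum clock, dial up, clamped in an aluminium case holder fixed to the bench. Origin under the holder's centre, on the bench; z up is the clock's axis. Holder base 112 x 72 x 14 mm, jaws 30 mm high, clamp screw with knob out to 89 mm on -x. Drum 57 mm in diameter up to a flat shoulder at 52 mm, then a neck of 45 mm diameter up to the dial at 64 mm
- shoulder (a point): centre of the clock's flat shoulder, 52 mm above the bench, on its axis: home, the bezel's underside bears on it
- catches (a point): point on the clock's axis 6 mm above the shoulder, level with three sprung round catches in the neck (120 degrees apart, out to 27.5 mm from the axis). A bezel laid on them centres itself, underside about 8.5 mm above the shoulder. Pressing it resists with up to 12 to 20 N in the first 1 to 2 mm; 2 to 3 mm lower the catches snap over its bead, the force drops to almost nothing and it goes home, where it is stiff
- bezel: glazed brass bezel, a ring 60 mm in outer diameter, 18 mm high, 0.09 kg; flat top flange (40 to 56 mm diameter) round a domed glass that stands 3 mm above it; open below, 56 mm inside, a bead at the foot narrows it to 51 mm. Lies glass up; origin at the centre of its underside, z up, yaw does not matter. Taken across its outside from above
- cup: large pressing cup, 0.14 kg, standing upright: white nylon foot 58 mm in diameter, 14 mm high, hollowed 6 mm deep and 46 mm wide below, so that only its rim bears on the bezel's flange; upright wooden handle on the same axis, 26 mm in diameter, gripped between 22 and 60 mm, top at 64 mm. Origin at the centre of its underside, z up, yaw does not matter
- small_cup: smaller pressing cup of the same set, foot 40 mm in diameter, same handle (26 mm, top at 64 mm), too small for this bezel; leave alone; origin at the centre of its underside, z up, stands upright; round, so its yaw does not matter
- small_bezel: unglazed brass bezel of another clock, 44 mm in outer diameter, 12 mm high, open in the middle; leave alone; origin at the centre of its underside, z up
- jar: glass jar with a green screw cap, 50 mm in diameter, 40 mm high, upright, origin under its centre; leave alone
- oil_bottle: small amber oil bottle with a yellow cap, 44 mm in diameter, 72 mm high, upright, origin under its centre; leave alone
- bench_block: steel bench block on a rubber base, 78 x 78 x 32 mm, origin at the centre of its underside; leave alone
- hammer: small hammer lying along its x axis, 250 mm long, 28 mm high, head to +x; origin on the bench under the handle; leave alone
- pliers: flat-nose pliers lying along their x axis, 125 mm long, 11 mm high, jaws to +x; origin under the rivet; leave alone
- screwdriver: screwdriver 150 mm long lying along its x axis, handle to -x; origin under its middle; leave alone
Not all that is in view belongs to the job. What is shaped like the cup but purple is not meant. What is shaped like the bezel but turquoise is not meant.

How it is judged:
By the outcome, as a careful person would: the job done as asked, in the order asked, and still so for the second after the job is handed in, while the arm keeps its last pose, push and grip.
It also fails if it takes over 54 s, if anything falls off the work surface, if the arm or the gripper's body presses on something with over 40 N, if the wrist force passes 120 N, or if a joint passes its speed limit or range.

ROBOT

A 7-joint arm with a two-finger parallel gripper is mounted at the origin on the work surface. World frame = base frame: x ahead of the robot, y to its left, z up, the work surface at z = 0. Lengths are in mm, angles in rad, forces in N, time in s.
With the tool pointing down it reaches from about 400 to 875 mm from the base axis. Payload 4.4 kg.
Tool frame: the origin (TCP) lies at the very end of the fingers, on their centre line; the grasp point (between the pads) lies 19 mm behind it; z points along the fingers, y is the line along which they close (so a half turn about z gives the same grasp; the last joint's range is limited). The gripper opens to 85 mm and grips with 20 to 120 N. Pads are 22 mm wide; open, the fingers measure 114 mm over their backs; the gripper's body (76 mm by 85 mm) begins 54 mm behind the grasp point. The pads swing forward as they close: fully open they stand 13 mm farther back than shut.
Start: joints at [-1.362, 0.628, 0.038, 1.517, -0.027, 0.996, -0.02], TCP at [176.356, 625.633, 231.313] pointing down, gripper open.
Joint ranges: [-3.06, 3.06], [-0.37, 2.12], [-1.25, 1.32], [0.18, 2.47], [-1.1, 4.24], [0.23, 1.98], [-2.94, 2.94]. Speed limits (rad/s): [2.57, 2.57, 3.14, 3.14, 3.14, 3.14, 3.14].

INTERFACE

Orientations are given as [roll, pitch, yaw] about the fixed x, y, z axes, in that order (R = Rz(yaw) Ry(pitch) Rx(roll)).
In Python, from cell import ctrl gives the robot as it stands.
- The arm moves only by the tool jog_arm, never from a script. Its argument "plan" is a list of rows, each an object of numbers: "tx", "ty", "tz": the shift along the tool's x, y, z as a fraction of full scale; "wx", "wy", "wz": the turn, a rotation vector about the tool's x, y, z as a fraction of full scale; "claw": the closure, from 0 (fully open) to 1 (shut). In form: [{"tx": .., "ty": .., "tz": .., "wx": .., "wy": .., "wz": .., "claw": ..}, ...]. A call has 1 to 12 rows; each row is the pose to reach, as a shift and turn from the pose commanded when the call began, along the tool's axes at that moment; what a row does not reach only later rows make up. Full scale, the value 1, is 300 mm for a shift and 90 degrees for a turn. A row lasts 1/10 s, in which the tool goes at most 50 mm and 8.59 degrees, less where a joint would pass 70% of its speed; a pose out of reach is approached as far as the arm can. A call with a number of a shift or a turn outside -1 to 1 is refused whole. A call with a gripper value outside its range is refused whole. The fingers move at their own pace and stop on an object; the grip force is fixed at half the most. Time passes only in rows, so rows that repeat a pose let the fingers close. It gives the time, the measured TCP pose, the force, the opening and the grip force at its end, in the units of the state.
- ctrl.read_state(): the state, without advancing time (a new reading comes with each control period).
- ctrl.get_image(name): name is "scene" or "top" or "wrist"; returns a dict with "img" (384x512x3 uint8, red, green, blue), "depth" (384x512 float32, mm along the optical axis (not along the pixel's ray), 0 where there is no reading), "fx", "fy", "cx", "cy" (pixels), "position" and "orientation" of the camera in the world; the wrist camera has in their place "hand_eye" (4x4, takes a point from camera to tool coordinates, whose origin is the TCP and whose axes are the flange's). Camera axes: x right, y down, z forward; pixel columns grow to the right and rows downward; lengths in mm; the calibration is good to about 2 mm. A picture is of the moment at which its call begins: read the wrist's pose just before it.
- ctrl.finish_job(): hands the job in; it is judged then, once.
Trained networks look in a picture, given as the dict that the camera call returned (one of the last four; its "shot" number tells which), for a name from the list of things; names that differ only in an ending like _2 or _b are one class to them, and where a whole thing is asked for, a point or a joint stands for the part that bears it (a point fixed in the world has none). Each returns a list of dicts, best first, with "score" (0 to 1); they miss things now and then, are a little off and sometimes report something else, mostly with a low value. They report only what shows in the picture. A call takes as long as a camera call. They do not tell look-alikes from the thing itself.
- ctrl.trace(picture, thing): "pixels" (384x512 bool, what is visible of it) and "extent" ([centre column, centre row, width, height] in pixels, round what is visible of it).
The state is a dict: "clock": time; "qpos": joint angles; "qd": joint speeds; "tau": joint torques, N m; "eef_pos": TCP position; "tool_rot": TCP orientation; "force": force on the tool from outside, world axes, zero at the start; "torque": the same for the moment, N m; "width": finger opening in mm; "gripper_force": force on a finger pad.
Only numpy, scipy, OpenCV 4.12 (cv2) and the standard library are available. Lean on these libraries where they do the work, as an engineer would, in place of code of your own. Each camera call takes 0.05 s, during which the arm holds its last target. There are 200 camera calls.

## Working session

There is one attempt and no reset: what is moved stays moved. The work goes in short steps, Python scripts to look and compute and a tool call to move; the robot and the scene stay as the last step left them, time stands still between calls to the robot, and variables do not carry over. Pictures are saved under pics/ and viewed, at most 10 in all, crops included, and the job is handed in when it is done.

Besides the shell and the picture viewer there is one more tool, called as name([rows], argument=value, ...), one row to a line, values as JSON. jog_arm: Moves the arm, as the interface text tells. Shift numbers are shares of 300 mm and turn numbers shares of 90 degrees, none past 1 either way. Its arguments: {"type":"object","properties":{"plan":{"type":"array"}},"required":["plan"]}

```bash
ls; mkdir -p pics; cat > h.py <<'E'
import numpy as np, cv2
from scipy.spatial.transform import Rotation as R
from cell import ctrl
def Rm(o):
    o=np.array(o,float)
    if o.shape==(3,3): return o
    return R.from_euler('xyz',o).as_matrix() if o.size==3 else R.from_quat(o).as_matrix()
def cloud(p,st=None):
    v,u=np.mgrid[:384,:512]; d=p['depth']
    P=np.stack([(u-p['cx'])/p['fx']*d,(v-p['cy'])/p['fy']*d,d],-1)
    if 'hand_eye' in p:
        H=np.array(p['hand_eye']);P=P@H[:3,:3].T+H[:3,3]
        return P@Rm(st['tool_rot']).T+np.array(st['eef_pos'])
    return P@Rm(p['orientation']).T+np.array(p['position'])
E
python3 - <<'E'
from h import *
s=ctrl.read_state(); print({k:np.round(v,3) for k,v in s.items()})
ims=[]
for n in ['top','scene']:
    p=ctrl.get_image(n); W=cloud(p); print(n,p['position'],p['orientation'],p['fx'])
    cv2.imwrite(f'pics/{n}0.png',p['img'][...,::-1])
    for t in ['clock','bezel','cup','small_cup','small_bezel','jar','oil_bottle','bench_block']:
        for r in ctrl.trace(p,t)[:3]:
            m=r['pixels']&(p['depth']>0)
            if m.sum()<5: continue
            q=W[m]; z=np.percentile(q[:,2],95); top=q[q[:,2]>z-5]
            print(t,round(r['score'],2),np.round(r['extent']),'ztop',round(z),'med',np.round(np.median(q,0)),'topmid',np.round((top.min(0)+top.max(0))/2),np.round(np.ptp(top,axis=0)),p['img'][m].mean(0).round())
E
```

```text
pics
{'clock': np.float64(0.0), 'qpos': array([-1.362,  0.629,  0.038,  1.518, -0.027,  0.996, -0.02 ]), 'qd': array([-0.   , -0.   ,  0.001,  0.   ,  0.   , -0.001, -0.   ]), 'tau': array([-1.0000e-03, -5.6339e+01,  1.2260e+00, -1.9345e+01,  1.1000e-02,
        1.0000e-02, -0.0000e+00]), 'eef_pos': array([176.173, 625.03 , 230.378]), 'tool_rot': array([-3.14 ,  0.   ,  2.867]), 'force': array([ 0.591, -0.008, -0.468]), 'torque': array([-0.013,  0.036,  0.041]), 'gripper_force': np.float64(0.0), 'width': np.float64(85.727)}
top [ 458.99753245    1.62090208 1241.8811853 ] [-3.04979966e+00  9.73880162e-04 -1.57509298e+00] 476.90113720543644
clock 0.81 [230. 192.  42.  56.] ztop 66 med [579.  62.  30.] topmid [584.  65.  66.] [45. 45. 10.] [171. 157. 148.]
bezel 0.62 [154. 180.  24.  28.] ztop 23 med [608. 256.  19.] topmid [609. 257.  23.] [55. 55.  9.] [177. 152. 105.]
cup 0.86 [199. 237.  22.  23.] ztop 66 med [456. 139.  15.] topmid [456. 140.  65.] [25. 22.  9.] [121.  59. 141.]
cup 0.71 [154. 231.  21.  22.] ztop 66 med [474. 248.  16.] topmid [475. 253.  66.] [22. 23. 10.] [182. 
[... 1473 characters left out ...]
 61 med [483. 246.  15.] topmid [481. 252.  62.] [20. 16.  9.] [126. 113.  97.]
small_cup 0.6 [198. 280.  15.  27.] ztop 64 med [ 601. -289.   31.] topmid [ 595. -286.   63.] [25. 23.  7.] [132. 115.  90.]
small_bezel 0.56 [151. 255.  23.  20.] ztop 14 med [ 446. -287.   11.] topmid [ 443. -283.   12.] [43. 40.  6.] [132. 104.  34.]
jar 0.68 [309. 117.  19.  18.] ztop 41 med [566. 393.  33.] topmid [563. 404.  39.] [47. 50.  7.] [ 68. 100.  53.]
oil_bottle 0.78 [152. 312.  18.  25.] ztop 72 med [ 566. -404.   45.] topmid [ 557. -400.   71.] [22. 22.  7.] [124.  83.   3.]
bench_block 0.74 [311. 228.  34.  37.] ztop 33 med [773.  -7.  30.] topmid [770.   4.  32.] [65. 63.  8.] [115. 106. 103.]
```

View pics/top0.png

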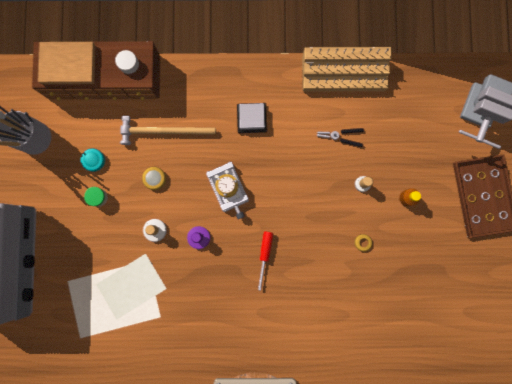

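The top view shows the bezel at (153,178), the white cup at (154,231), the purple decoy at (199,237), the clock at (228,186) and the small cup at (363,184). These match the network reports. I'm moving over the bezel now.

jog_arm([
  {"tx":-0.86,"ty":-0.4,"tz":0,"wz":-0.175,"claw":0},
  {"tx":-0.86,"ty":-0.4,"tz":0,"wz":-0.175,"claw":0},
  {"tx":-0.86,"ty":-0.4,"tz":0,"wz":-0.175,"claw":0},
  {"tx":-0.86,"ty":-0.4,"tz":0,"wz":-0.175,"claw":0},
  {"tx":-0.86,"ty":-0.4,"tz":0,"wz":-0.175,"claw":0},
  {"tx":-0.86,"ty":-0.4,"tz":0,"wz":-0.175,"claw":0},
  {"tx":-0.86,"ty":-0.4,"tz":0,"wz":-0.175,"claw":0},
  {"tx":-0.86,"ty":-0.4,"tz":0,"wz":-0.175,"claw":0},
])

```text
invalid input at $.plan[0]: expected keys tx, ty, tz, wx, wy, wz, claw
```

jog_arm([
  {"tx":-0.86,"ty":-0.4,"tz":0,"wx":0,"wy":0,"wz":-0.175,"claw":0},
  {"tx":-0.86,"ty":-0.4,"tz":0,"wx":0,"wy":0,"wz":-0.175,"claw":0},
  {"tx":-0.86,"ty":-0.4,"tz":0,"wx":0,"wy":0,"wz":-0.175,"claw":0},
  {"tx":-0.86,"ty":-0.4,"tz":0,"wx":0,"wy":0,"wz":-0.175,"claw":0},
  {"tx":-0.86,"ty":-0.4,"tz":0,"wx":0,"wy":0,"wz":-0.175,"claw":0},
  {"tx":-0.86,"ty":-0.4,"tz":0,"wx":0,"wy":0,"wz":-0.175,"claw":0},
  {"tx":-0.86,"ty":-0.4,"tz":0,"wx":0,"wy":0,"wz":-0.175,"claw":0},
  {"tx":-0.86,"ty":-0.4,"tz":0,"wx":0,"wy":0,"wz":-0.175,"claw":0},
])

```text
clock: 1.7
eef_pos: [392.8, 439.6, 231.4]
tool_rot: [3.141, -0.0, 3.139]
force: [-0.5, 0.5, -0.6]
width: 85.0
gripper_force: 0.0
```

jog_arm([
  {"tx":-0.72,"ty":-0.61,"tz":0.1,"wx":0,"wy":0,"wz":0,"claw":0},
  {"tx":-0.72,"ty":-0.61,"tz":0.1,"wx":0,"wy":0,"wz":0,"claw":0},
  {"tx":-0.72,"ty":-0.61,"tz":0.1,"wx":0,"wy":0,"wz":0,"claw":0},
  {"tx":-0.72,"ty":-0.61,"tz":0.1,"wx":0,"wy":0,"wz":0,"claw":0},
  {"tx":-0.72,"ty":-0.61,"tz":0.1,"wx":0,"wy":0,"wz":0,"claw":0},
  {"tx":-0.72,"ty":-0.61,"tz":0.1,"wx":0,"wy":0,"wz":0,"claw":0},
  {"tx":-0.72,"ty":-0.61,"tz":0.1,"wx":0,"wy":0,"wz":0,"claw":0},
  {"tx":-0.72,"ty":-0.61,"tz":0.1,"wx":0,"wy":0,"wz":0,"claw":0},
])

```text
clock: 2.5
eef_pos: [607.4, 258.6, 200.8]
tool_rot: [3.14, -0.001, -3.141]
force: [0.5, 0.7, -0.9]
width: 85.4
gripper_force: 0.0
```

```bash
cat >> h.py <<'E'
def look(fn,things):
    s=ctrl.read_state(); p=ctrl.get_image('wrist'); W=cloud(p,s)
    cv2.imwrite('pics/'+fn,p['img'][...,::-1]); print(np.round(s['clock'],2),np.round(s['eef_pos'],1),np.round(s['tool_rot'],3),np.round(s['force'],1),np.round(s['width'],1))
    for t,zr in things:
        for r in ctrl.trace(p,t)[:3]:
            m=r['pixels']&(p['depth']>0)
            q=W[m]; q=q[(q[:,2]>zr[0])&(q[:,2]<zr[1])]
            if len(q)<20: continue
            (c,d,_)=cv2.minAreaRect(q[:,:2].astype(np.float32)); e=cv2.minEnclosingCircle(q[:,:2].astype(np.float32))
            print(t,round(r['score'],2),np.round(r['extent']),'rect',np.round(c,1),np.round(d,1),'circ',np.round(e[0],1),round(e[1],1),'z',np.percentile(q[:,2],[5,50,95]).round(1))
    return s,p,W
E
python3 -c "
from h import *
s,p,W=look('w1.png',[('bezel',(10,30)),('cup',(8,80)),('clock',(56,80))]); print(np.round(p['hand_eye'],2))"
```

```text
2.5 [607.4 258.6 200.8] [ 3.140e+00 -1.000e-03 -3.141e+00] [ 0.5  0.7 -0.9] 85.4
bezel 0.92 [255. 158.  59.  61.] rect [609.6 259.8] [58.1 59.7] circ [609.8 260.6] 30.4 z [14.7 17.6 20. ]
bezel 0.57 [404. 204.  65.  61.] rect [658.2 419.1] [58.9 57.2] circ [658.  419.9] 29.7 z [13.8 17.5 20. ]
bezel 0.31 [224. 268. 226.  62.] rect [728.4 224.1] [247.   73.9] circ [724.7 225.6] 125.0 z [13.1 20.5 25.7]
cup 0.86 [125.  14.  63.  25.] rect [475.3 144.4] [19.1 53.8] circ [466.5 144.3] 26.9 z [10.8 13.2 14.9]
cup 0.6 [250.  25.  64.  46.] rect [484.8 256.5] [57.3 37.8] circ [475.3 256.7] 28.9 z [11.7 13.6 63.6]
clock 0.58 [ 62. 121. 123. 156.] rect [584.8  67.5] [47.8 48.8] circ [586.  70.] 27.0 z [58.7 63.  64.4]
[[  -0.     -0.95   -0.3    78.04]
 [   1.     -0.     -0.      0.48]
 [   0.     -0.3     0.95 -141.82]
 [   0.      0.      0.      1.  ]]
```

View pics/w1.png

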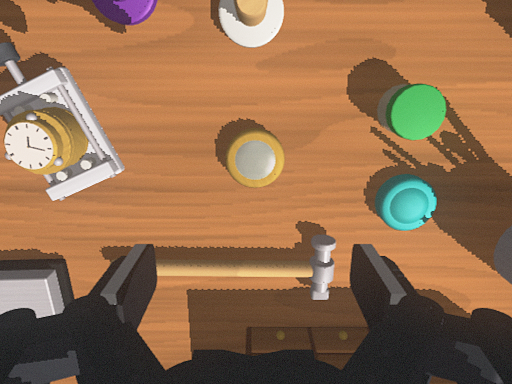

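The wrist view shows the brass bezel at (255,158), the turquoise decoy at (405,203) and the clock at (45,135). I'm going down and checking from nearer.

jog_arm([
  {"tx":-0.008,"ty":0.005,"tz":0.15,"wx":0,"wy":0,"wz":0,"claw":0},
  {"tx":-0.008,"ty":0.005,"tz":0.3,"wx":0,"wy":0,"wz":0,"claw":0},
  {"tx":-0.008,"ty":0.005,"tz":0.4,"wx":0,"wy":0,"wz":0,"claw":0},
  {"tx":-0.008,"ty":0.005,"tz":0.4,"wx":0,"wy":0,"wz":0,"claw":0},
  {"tx":-0.008,"ty":0.005,"tz":0.4,"wx":0,"wy":0,"wz":0,"claw":0},
])

```text
clock: 3.2
eef_pos: [610.3, 259.9, 81.9]
tool_rot: [3.141, 0.0, -3.14]
force: [0.2, 0.7, 1.3]
width: 85.8
gripper_force: 0.0
```

```bash
python3 -c "
from h import *
s,p,W=look('w2.png',[('bezel',(10,30))])"
```

```text
3.2 [610.3 259.9  81.9] [ 3.141  0.    -3.14 ] [0.2 0.7 1.3] 85.8
bezel 0.96 [469. 258.  86.  82.] rect [658.3 416.1] [59.1 51.3] circ [658.2 419.6] 30.2 z [12.9 17.4 19.9]
bezel 0.77 [255. 195.  93.  88.] rect [609.2 260.7] [59.5 59.2] circ [609.7 260.4] 30.2 z [14.6 17.6 20. ]
```

jog_arm([
  {"tx":0.002,"ty":0.002,"tz":0.13,"wx":0,"wy":0,"wz":0,"claw":0},
  {"tx":0.002,"ty":0.002,"tz":0.23,"wx":0,"wy":0,"wz":0,"claw":0},
  {"tx":0.002,"ty":0.002,"tz":0.27,"wx":0,"wy":0,"wz":0,"claw":0},
  {"tx":0.002,"ty":0.002,"tz":0.27,"wx":0,"wy":0,"wz":0,"claw":0},
  {"tx":0.002,"ty":0.002,"tz":0.27,"wx":0,"wy":0,"wz":0,"claw":0.2},
  {"tx":0.002,"ty":0.002,"tz":0.27,"wx":0,"wy":0,"wz":0,"claw":0.4},
  {"tx":0.002,"ty":0.002,"tz":0.27,"wx":0,"wy":0,"wz":0,"claw":0.6},
  {"tx":0.002,"ty":0.002,"tz":0.27,"wx":0,"wy":0,"wz":0,"claw":1},
  {"tx":0.002,"ty":0.002,"tz":0.27,"wx":0,"wy":0,"wz":0,"claw":1},
  {"tx":0.002,"ty":0.002,"tz":0.27,"wx":0,"wy":0,"wz":0,"claw":1},
])

```text
clock: 4.3
eef_pos: [611.6, 259.9, 3.2]
tool_rot: [3.14, 0.004, 3.141]
force: [-1.7, 0.3, 6.7]
width: 57.5
gripper_force: 63.5
```

jog_arm([
  {"tx":0,"ty":0,"tz":-0.05,"wx":0,"wy":0,"wz":0,"claw":1},
  {"tx":0,"ty":0,"tz":-0.2,"wx":0,"wy":0,"wz":0,"claw":1},
  {"tx":0,"ty":0,"tz":-0.35,"wx":0,"wy":0,"wz":0,"claw":1},
  {"tx":0,"ty":0,"tz":-0.5,"wx":0,"wy":0,"wz":0,"claw":1},
  {"tx":0,"ty":0,"tz":-0.5,"wx":0,"wy":0,"wz":0,"claw":1},
  {"tx":0,"ty":0,"tz":-0.5,"wx":0,"wy":0,"wz":0,"claw":1},
])

```text
clock: 4.9
eef_pos: [610.9, 259.6, 153.2]
tool_rot: [3.14, 0.004, 3.142]
force: [-0.2, -0.8, -1.8]
width: 57.6
gripper_force: 64.6
```

```bash
python3 -c "
from h import *
s,p,W=look('w3.png',[('bezel',(100,250)),('clock',(56,80))])
q=W[(W[...,2]>100)&(abs(W[...,0]-s['eef_pos'][0])<35)&(abs(W[...,1]-s['eef_pos'][1])<27)&(p['depth']>0)]
z=q[:,2]-s['eef_pos'][2]; print(len(q),np.percentile(z,[1,5,25,50,75,95,99]).round(1)); f=q[(z<25)]; c=np.c_[f-s['eef_pos'],np.ones(len(f))]
np.save('b.npy',f-s['eef_pos'])"
```

```text
4.9 [610.9 259.6 153.2] [3.14  0.004 3.142] [-0.2 -0.8 -1.8] 57.6
bezel 0.93 [253. 248. 137. 128.] rect [608.1 259.9] [58.9 57.7] circ [608.9 260.4] 30.5 z [160.  167.3 169.8]
clock 0.76 [ 52. 135. 105. 151.] rect [588.5  86.4] [15.7 40.6] circ [587.3  78.7] 20.3 z [57.1 62.  64. ]
23701 [ 0.8 10.9 14.  16.2 78.5 85.7 87.7]
```

View pics/w3.png

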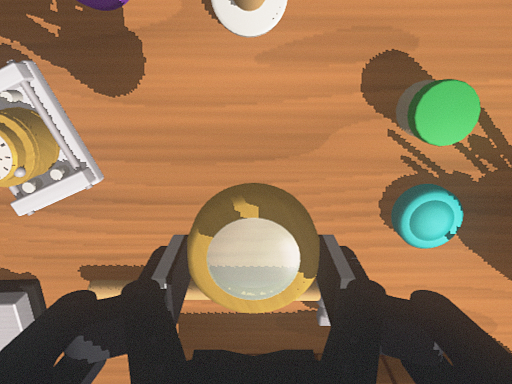

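The bezel is held between the pads at (253,248). I'm checking its tilt and locating its underside.

```bash
python3 -c "
from h import *
b=np.load('b.npy'); c=np.array([-2.3,0.6])
r=np.hypot(*(b[:,:2]-c).T)
for a,e in ((0,10),(10,19),(20.5,22.5),(22.5,25),(25,27.5),(27.5,31)):
    q=b[(r>a)&(r<e)]; print(a,e,len(q),np.percentile(q[:,2],[10,50,90]).round(1))
q=b[(r>21)&(r<27)]
for k in range(4):
    A=np.c_[q[:,:2]-c,np.ones(len(q))]; x=np.linalg.lstsq(A,q[:,2],rcond=None)[0]; e=q[:,2]-A@x; q=q[abs(e)<max(1,1.5*e.std())]
print('plane',x,'deg',np.degrees(x[:2]),e.std(),len(q))
"
```

```text
0 10 1527 [15.6 16.3 17.1]
10 19 3886 [14.3 15.4 16.4]
20.5 22.5 1292 [13.2 13.9 14.6]
22.5 25 1761 [13.1 13.9 14.6]
25 27.5 1853 [12.8 13.6 14.4]
27.5 31 2275 [ 0.6 10.7 13.1]
plane [ 1.08346053e-03 -1.07858195e-03  1.38243921e+01] deg [ 0.06207772 -0.06179819] 0.46537086708608244 3892
```

jog_arm([
  {"tx":-0.1,"ty":-0.13,"tz":-0.12,"wx":0,"wy":0,"wz":0,"claw":1},
  {"tx":-0.1,"ty":-0.26,"tz":-0.12,"wx":0,"wy":0,"wz":0,"claw":1},
  {"tx":-0.1,"ty":-0.39,"tz":-0.12,"wx":0,"wy":0,"wz":0,"claw":1},
  {"tx":-0.1,"ty":-0.52,"tz":-0.12,"wx":0,"wy":0,"wz":0,"claw":1},
  {"tx":-0.1,"ty":-0.64,"tz":-0.12,"wx":0,"wy":0,"wz":0,"claw":1},
  {"tx":-0.1,"ty":-0.64,"tz":-0.12,"wx":0,"wy":0,"wz":0,"claw":1},
  {"tx":-0.1,"ty":-0.64,"tz":-0.12,"wx":0,"wy":0,"wz":0,"claw":1},
])

```text
clock: 5.75
eef_pos: [639.2, 65.8, 184.8]
tool_rot: [-3.141, -0.003, 3.139]
force: [-0.7, 1.4, -0.8]
width: 57.7
gripper_force: 64.7
```

```bash
python3 -c "
from h import *
s,p,W=look('w4.png',[('clock',(60,80)),('clock',(46,55)),('bezel',(120,260))])
g=(p['depth']>0)
for lo,hi in ((61,67),(49,54.5)):
    q=W[g&(W[...,2]>lo)&(W[...,2]<hi)&(np.hypot(W[...,0]-585,W[...,1]-67)<40)][:,:2].astype(np.float32)
    print(lo,len(q),cv2.minEnclosingCircle(q),q.min(0),q.max(0),np.percentile(q,[1,99],axis=0))"
```

```text
5.75 [639.2  65.8 184.8] [-3.141e+00 -3.000e-03  3.139e+00] [-0.7  1.4 -0.8] 57.7
clock 0.58 [255.  87. 127. 170.] rect [584.6  68.3] [46. 48.] circ [586.6  69.2] 26.3 z [61.1 63.1 64.4]
clock 0.58 [255.  87. 127. 170.] rect [586.2  69. ] [57.1 55.9] circ [586.2  69.1] 28.7 z [49.8 51.2 52.4]
bezel 0.74 [254. 247. 131. 128.] rect [636.4  65.8] [57.  58.9] circ [637.3  65.4] 30.6 z [192.1 199.1 201.5]
61 2566 ((586.1424560546875, 69.73008728027344), 25.682146072387695) [560.68805   45.863415] [608.47516   91.223526] [[564.99583435  48.49511452]
 [606.74822998  89.58565826]]
49 1153 ((586.5314331054688, 69.22575378417969), 28.427976608276367) [558.41156  41.14419] [614.65106  97.10281] [[559.14605957  42.06224289]
 [613.70419922  96.7563504 ]]
```

View pics/w4.png

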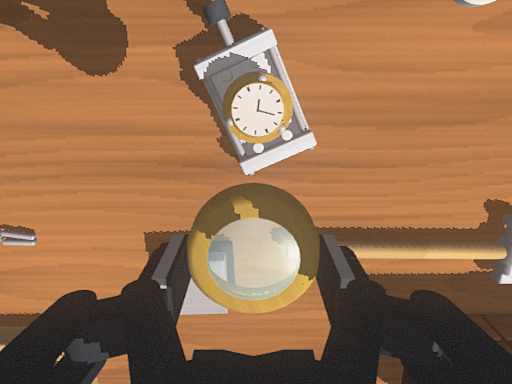

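The clock is at (258,108) in view, and its shoulder circle centre is (586.4,69.1). I'm moving above it.

jog_arm([
  {"tx":0.1,"ty":0.011,"tz":0,"wx":0,"wy":0,"wz":0,"claw":1},
  {"tx":0.17,"ty":0.011,"tz":0,"wx":0,"wy":0,"wz":0,"claw":1},
  {"tx":0.17,"ty":0.011,"tz":0.1,"wx":0,"wy":0,"wz":0,"claw":1},
  {"tx":0.17,"ty":0.011,"tz":0.2,"wx":0,"wy":0,"wz":0,"claw":1},
  {"tx":0.17,"ty":0.011,"tz":0.3,"wx":0,"wy":0,"wz":0,"claw":1},
  {"tx":0.17,"ty":0.011,"tz":0.34,"wx":0,"wy":0,"wz":0,"claw":1},
  {"tx":0.17,"ty":0.011,"tz":0.34,"wx":0,"wy":0,"wz":0,"claw":1},
  {"tx":0.17,"ty":0.011,"tz":0.34,"wx":0,"wy":0,"wz":0,"claw":1},
])

```text
clock: 6.75
eef_pos: [589.6, 71.2, 85.0]
tool_rot: [3.141, 0.001, -3.141]
force: [0.3, -0.4, 0.1]
width: 57.4
gripper_force: 64.6
```

jog_arm([
  {"tx":0,"ty":0.001,"tz":0.03,"wx":0,"wy":0,"wz":0,"claw":1},
  {"tx":0,"ty":0.001,"tz":0.055,"wx":0,"wy":0,"wz":0,"claw":1},
  {"tx":0,"ty":0.001,"tz":0.06,"wx":0,"wy":0,"wz":0,"claw":1},
  {"tx":0,"ty":0.001,"tz":0.06,"wx":0,"wy":0,"wz":0,"claw":1},
])

```text
clock: 7.15
eef_pos: [588.7, 70.8, 66.1]
tool_rot: [-3.142, -0.001, 3.142]
force: [0.5, 0.8, -0.5]
width: 57.6
gripper_force: 64.7
```

jog_arm([
  {"tx":0,"ty":0,"tz":0.003,"wx":0,"wy":0,"wz":0,"claw":1},
  {"tx":0,"ty":0,"tz":0.003,"wx":0,"wy":0,"wz":0,"claw":1},
])

```text
clock: 7.35
eef_pos: [589.1, 70.8, 65.5]
tool_rot: [3.142, 0.0, 3.142]
force: [-0.0, -0.3, -0.8]
width: 57.6
gripper_force: 64.7
```

jog_arm([
  {"tx":0,"ty":0,"tz":0.003,"wx":0,"wy":0,"wz":0,"claw":1},
  {"tx":0,"ty":0,"tz":0.003,"wx":0,"wy":0,"wz":0,"claw":1},
])

```text
clock: 7.55
eef_pos: [589.0, 70.8, 64.5]
tool_rot: [3.142, 0.0, -3.142]
force: [-0.2, -0.7, -0.4]
width: 57.4
gripper_force: 64.7
```

jog_arm([
  {"tx":0,"ty":0,"tz":0.003,"wx":0,"wy":0,"wz":0,"claw":1},
  {"tx":0,"ty":0,"tz":0.003,"wx":0,"wy":0,"wz":0,"claw":1},
])

```text
clock: 7.75
eef_pos: [589.3, 70.6, 63.9]
tool_rot: [-3.141, 0.001, 3.141]
force: [0.5, -0.4, 2.0]
width: 57.5
gripper_force: 65.0
```

jog_arm([
  {"tx":0,"ty":0,"tz":0.003,"wx":0,"wy":0,"wz":0,"claw":1},
  {"tx":0,"ty":0,"tz":0.003,"wx":0,"wy":0,"wz":0,"claw":1},
])

```text
clock: 7.95
eef_pos: [589.4, 70.3, 63.4]
tool_rot: [-3.141, 0.001, 3.141]
force: [-0.9, -1.0, 6.6]
width: 57.4
gripper_force: 65.3
```

Contact at about 6 N, level with the catches. I'm releasing and backing off to look.

jog_arm([
  {"tx":0,"ty":0,"tz":-0.002,"wx":0,"wy":0,"wz":0,"claw":1},
  {"tx":0,"ty":0,"tz":-0.002,"wx":0,"wy":0,"wz":0,"claw":0},
  {"tx":0,"ty":0,"tz":-0.002,"wx":0,"wy":0,"wz":0,"claw":0},
  {"tx":0,"ty":0,"tz":-0.002,"wx":0,"wy":0,"wz":0,"claw":0},
  {"tx":0,"ty":0,"tz":-0.002,"wx":0,"wy":0,"wz":0,"claw":0},
  {"tx":0,"ty":0,"tz":-0.002,"wx":0,"wy":0,"wz":0,"claw":0},
  {"tx":0,"ty":0,"tz":-0.03,"wx":0,"wy":0,"wz":0,"claw":0},
  {"tx":0,"ty":0,"tz":-0.15,"wx":0,"wy":0,"wz":0,"claw":0},
  {"tx":0,"ty":0,"tz":-0.3,"wx":0,"wy":0,"wz":0,"claw":0},
  {"tx":0,"ty":0,"tz":-0.45,"wx":0,"wy":0,"wz":0,"claw":0},
  {"tx":0,"ty":0,"tz":-0.45,"wx":0,"wy":0,"wz":0,"claw":0},
  {"tx":0,"ty":0,"tz":-0.45,"wx":0,"wy":0,"wz":0,"claw":0},
])

```text
clock: 9.15
eef_pos: [589.6, 70.9, 199.4]
tool_rot: [3.141, 0.003, -3.142]
force: [0.5, -0.4, -0.4]
width: 85.5
gripper_force: 0.0
```

```bash
python3 -c "
from h import *
s,p,W=look('w5.png',[('bezel',(66,90)),('cup',(8,80))])
b=W[(p['depth']>0)&(W[...,2]>70)&(np.hypot(W[...,0]-587,W[...,1]-70)<34)]
c,r0=cv2.minEnclosingCircle(b[:,:2].astype(np.float32)); print(c,r0,len(b),np.percentile(b[:,:2],[1,99],axis=0))
r=np.hypot(*(b[:,:2]-c).T); q=b[(r>21)&(r<27)]
for k in range(4):
    A=np.c_[q[:,:2]-c,np.ones(len(q))]; x=np.linalg.lstsq(A,q[:,2],rcond=None)[0]; e=q[:,2]-A@x; q=q[abs(e)<max(1,1.5*e.std())]
print('plane',np.degrees(x[:2]),x[2])"
```

```text
9.15 [589.6  70.9 199.4] [ 3.141e+00  3.000e-03 -3.142e+00] [ 0.5 -0.4 -0.4] 85.5
bezel 0.72 [254. 169.  78.  68.] rect [587.8  72.9] [59.6 59.4] circ [588.4  72.7] 30.4 z [69.1 76.1 80.1]
cup 0.7 [466.  34.  92.  68.] rect [476.2 254.2] [57.1 53.9] circ [475.1 256.3] 29.6 z [11.3 14.2 63.6]
cup 0.57 [133.  13.  30.  27.] rect [458.7 -34.4] [25.3 22.8] circ [458.1 -33.2] 15.4 z [14.5 22.6 25.5]
(584.5689086914062, 69.96482849121094) 33.09090042114258 12364 [[562.07850009  39.79366688]
 [611.95813676 100.13797001]]
plane [-381.66312071    3.80142702] 203.11859915545017
```

View pics/w5.png

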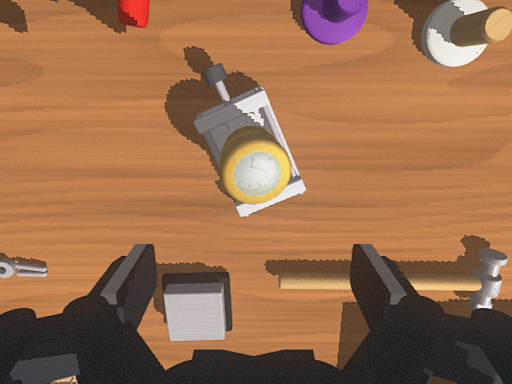

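The bezel sits on the clock at (255,168), and the white cup is at (460,32). I'm checking that the bezel is level.

```bash
cat >> h.py <<'E'
def ring(W,p,c,zr,Ro=34):
    b=W[(p['depth']>0)&(W[...,2]>zr[0])&(W[...,2]<zr[1])&(np.hypot(W[...,0]-c[0],W[...,1]-c[1])<Ro)]
    c,r0=cv2.minEnclosingCircle(b[:,:2].astype(np.float32)); r=np.hypot(*(b[:,:2]-c).T); q=b[(r>21)&(r<27)]
    for k in range(4):
        A=np.c_[q[:,:2]-c,np.ones(len(q))]; x=np.linalg.lstsq(A,q[:,2],rcond=None)[0]; e=q[:,2]-A@x; q=q[abs(e)<max(1,1.5*e.std())]
    print('c',np.round(c,1),round(r0,1),'tilt',np.degrees(x[:2]).round(2),'z',round(x[2],1))
E
python3 -c "
from h import *
s,p,W=look('w6.png',[('cup',(8,16))]); ring(W,p,(588,72.5),(73,90))"
```

```text
9.3 [587.8  70.6 196.4] [-3.141e+00 -3.000e-03 -3.142e+00] [-0.   0.6  0.6] 85.2
cup 0.98 [466.  35.  89.  69.] rect [475.9 253.7] [57.7 53. ] circ [475.1 256.1] 29.3 z [10.7 13.  14.4]
cup 0.77 [332.  24.  65.  45.] rect [466.2 142.5] [58.1 37.1] circ [456.1 143.3] 29.1 z [11.2 13.1 14.5]
c [586.9  70.5] 29.2 tilt [-5.61 -7.99] z 75.7
```

```bash
python3 -c "
from h import *
from scipy.optimize import least_squares
s,p,W=look('w7.png',[('bezel',(60,90))])
e=np.array(s['eef_pos'])
b=W[(p['depth']>0)&(W[...,2]>55)&(W[...,2]<90)&(np.hypot(W[...,0]-588,W[...,1]-72)<36)]
print(len(b), b.min(0),b.max(0))
hi=b[b[:,2]>b[:,2].max()-7]
c=np.array([588,72.])
r=np.hypot(*(b[:,:2]-c).T);a=np.degrees(np.arctan2(b[:,1]-c[1],b[:,0]-c[0]))
for k in range(-180,180,45):
    print(k,[ (int(m.sum()),*np.percentile(b[m,2],[20,50,80]).round(1)) for lo,h in ((4,10),(21,23),(23,26),(26,28)) for m in [(a>=k)&(a<k+45)&(r>lo)&(r<h)] if m.sum()>3])
cv2.imwrite('pics/w7c.png',cv2.resize(p['img'][60:260,150:360,::-1],None,fx=2.8,fy=2.8,interpolation=cv2.INTER_CUBIC))
"
```

```text
9.4 [588.   70.7 196.2] [-3.141e+00 -3.000e-03 -3.142e+00] [-0.8  0.7  0.2] 85.4
bezel 0.72 [255. 174.  74.  71.] rect [587.9  73.4] [60.3 58.3] circ [588.4  72.8] 30.6 z [68.4 76.1 80. ]
bezel 0.72 [252. 142. 115. 152.] rect [583.1  77.1] [59.  46.1] circ [588.5  72.8] 30.6 z [61.9 65.5 70.9]
3993 [557.78096597  42.19883808  58.5719364 ] [618.47409456 103.24925514  82.59609157]
-180 [(51, np.float64(78.5), np.float64(79.2), np.float64(79.9)), (52, np.float64(79.2), np.float64(79.8), np.float64(80.4)), (101, np.float64(78.4), np.float64(79.2), np.float64(79.9)), (89, np.float64(75.2), np.float64(76.8), np.float64(77.8))]
-135 [(48, np.float64(78.9), np.float64(79.3), np.float64(79.7)), (53, np.float64(79.7), np.float64(80.1), np.float64(80.9)), (90, np.float64(78.8), np.float64(79.4), np.float64(80.3)), (63, np.float64(74.7), np.float64(77.5), np.float64(78.3))]
-90 [(46, np.float64(77.9), np.float64(78.5), np.float64(79.3)), (48, np.float64(77.1), np.float64(78.1), np.float64(79.2)), (74, np.float64(77.2), np.float64(78.2), np.float64(79.2)), (46, np.float64(75.8), np.float64(76.7),
[... 540 characters left out ...]
oat64(76.4), np.float64(77.0)), (42, np.float64(70.3), np.float64(71.0), np.float64(71.3)), (72, np.float64(69.2), np.float64(69.9), np.float64(70.5)), (50, np.float64(68.8), np.float64(69.5), np.float64(70.1))]
90 [(46, np.float64(76.7), np.float64(77.0), np.float64(77.8)), (45, np.float64(71.9), np.float64(72.7), np.float64(74.0)), (82, np.float64(71.1), np.float64(72.6), np.float64(73.6)), (59, np.float64(70.8), np.float64(71.8), np.float64(73.3))]
135 [(45, np.float64(77.5), np.float64(78.3), np.float64(78.7)), (51, np.float64(75.3), np.float64(76.8), np.float64(77.6)), (85, np.float64(75.4), np.float64(76.7), np.float64(77.8)), (72, np.float64(74.7), np.float64(75.8), np.float64(76.6))]
```

View pics/w7c.png

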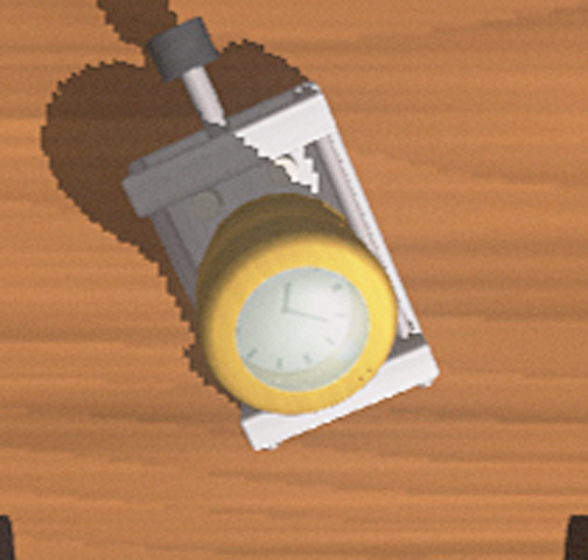

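The crop shows the bezel tilted by about 11°. Its +x+y side (azimuth 40°) has dropped past its catch, so I placed it about 2 mm too far that way. I'll regrasp along the tilt direction to square it, lift, and set it again.

jog_arm([
  {"tx":0.008,"ty":0.002,"tz":0.1,"wx":0,"wy":0,"wz":0.09,"claw":0},
  {"tx":0.008,"ty":0.002,"tz":0.2,"wx":0,"wy":0,"wz":0.18,"claw":0},
  {"tx":0.008,"ty":0.002,"tz":0.25,"wx":0,"wy":0,"wz":0.27,"claw":0},
  {"tx":0.008,"ty":0.002,"tz":0.25,"wx":0,"wy":0,"wz":0.36,"claw":0},
  {"tx":0.008,"ty":0.002,"tz":0.25,"wx":0,"wy":0,"wz":0.45,"claw":0},
  {"tx":0.008,"ty":0.002,"tz":0.25,"wx":0,"wy":0,"wz":0.54,"claw":0},
  {"tx":0.008,"ty":0.002,"tz":0.25,"wx":0,"wy":0,"wz":0.556,"claw":0},
  {"tx":0.008,"ty":0.002,"tz":0.25,"wx":0,"wy":0,"wz":0.556,"claw":0},
  {"tx":0.008,"ty":0.002,"tz":0.25,"wx":0,"wy":0,"wz":0.556,"claw":0},
])

```text
clock: 10.4
eef_pos: [586.4, 71.5, 122.5]
tool_rot: [-3.141, -0.0, 2.271]
force: [-0.8, 0.1, 0.8]
width: 85.4
gripper_force: 0.0
```

```bash
python3 -c "
from h import *
s,p,W=look('w8.png',[('bezel',(60,90))]); print(np.round(s['qpos'],2))
b=W[(p['depth']>0)&(W[...,2]>66)&(W[...,2]<95)&(np.hypot(W[...,0]-587,W[...,1]-72)<36)]
print(len(b),cv2.minEnclosingCircle(b[:,:2].astype(np.float32)))
R_=Rm(s['tool_rot']); print('tool y',R_[:,1].round(2))"
```

```text
10.4 [586.4  71.5 122.5] [-3.141 -0.     2.271] [-0.8  0.1  0.8] 85.4
bezel 0.92 [256. 203.  96.  95.] rect [588.7  74.1] [58.1 60.4] circ [588.4  73. ] 30.7 z [68.  75.8 80. ]
[-0.29  0.69  0.19  1.79 -0.19  0.68  0.71]
6985 ((588.4813842773438, 73.0623779296875), 30.62133026123047)
tool y [ 0.76  0.64 -0.  ]
```

jog_arm([
  {"tx":0,"ty":0.002,"tz":0.1,"wx":0,"wy":0,"wz":0,"claw":0},
  {"tx":0,"ty":0.002,"tz":0.18,"wx":0,"wy":0,"wz":0,"claw":0},
  {"tx":0,"ty":0.002,"tz":0.225,"wx":0,"wy":0,"wz":0,"claw":0},
  {"tx":0,"ty":0.002,"tz":0.225,"wx":0,"wy":0,"wz":0,"claw":0},
  {"tx":0,"ty":0.002,"tz":0.225,"wx":0,"wy":0,"wz":0,"claw":0.2},
  {"tx":0,"ty":0.002,"tz":0.225,"wx":0,"wy":0,"wz":0,"claw":0.25},
  {"tx":0,"ty":0.002,"tz":0.225,"wx":0,"wy":0,"wz":0,"claw":0.3},
  {"tx":0,"ty":0.002,"tz":0.225,"wx":0,"wy":0,"wz":0,"claw":0.4},
  {"tx":0,"ty":0.002,"tz":0.225,"wx":0,"wy":0,"wz":0,"claw":0.6},
  {"tx":0,"ty":0.002,"tz":0.225,"wx":0,"wy":0,"wz":0,"claw":1},
  {"tx":0,"ty":0.002,"tz":0.225,"wx":0,"wy":0,"wz":0,"claw":1},
])

```text
clock: 11.6
eef_pos: [589.1, 72.4, 57.4]
tool_rot: [3.137, 0.002, 2.269]
force: [-0.0, 1.5, 8.4]
width: 58.4
gripper_force: 62.2
```

jog_arm([
  {"tx":0,"ty":0,"tz":-0.03,"wx":0,"wy":0,"wz":0,"claw":1},
  {"tx":0,"ty":0,"tz":-0.06,"wx":0,"wy":0,"wz":0,"claw":1},
  {"tx":0,"ty":0,"tz":-0.15,"wx":0,"wy":0,"wz":0,"claw":1},
  {"tx":0,"ty":0,"tz":-0.3,"wx":0,"wy":0,"wz":0,"claw":1},
  {"tx":-0.1,"ty":0,"tz":-0.4,"wx":0,"wy":0,"wz":0,"claw":1},
  {"tx":-0.2,"ty":0,"tz":-0.43,"wx":0,"wy":0,"wz":0,"claw":1},
  {"tx":-0.2,"ty":0,"tz":-0.43,"wx":0,"wy":0,"wz":0,"claw":1},
  {"tx":-0.2,"ty":0,"tz":-0.43,"wx":0,"wy":0,"wz":0,"claw":1},
])

```text
clock: 12.4
eef_pos: [624.9, 24.6, 184.6]
tool_rot: [-3.141, -0.0, 2.266]
force: [-0.2, 1.0, -0.8]
width: 58.1
gripper_force: 65.7
```

```bash
cat >> h.py <<'E'
def both(fn):
    s,p,W=look(fn,[]); T=np.array(s['eef_pos']); Rt=Rm(s['tool_rot']); L=(W-T)@Rt  # tool frame
    g=p['depth']>0
    b=L[g&(np.abs(L[...,1])<28)&(L[...,2]>-25)&(L[...,2]<10)&(np.hypot(L[...,0],L[...,1])<36)]
    # outer circle & plane of flange, in the tool frame
    c=np.array(cv2.minEnclosingCircle(b[:,:2].astype(np.float32))[0])
    for i in range(3):
        r=np.hypot(*(b[:,:2]-c).T); q=b[(r>21)&(r<27)&(b[:,2]<0)]
        for k in range(4):
            A=np.c_[q[:,:2]-c,np.ones(len(q))]; x=np.linalg.lstsq(A,q[:,2],rcond=None)[0]; e=q[:,2]-A@x; q=q[abs(e)<max(.8,1.5*e.std())]
    print('held: x extent',np.percentile(b[:,0],[.5,99.5]).round(1),'circ',c.round(1),'tilt deg',np.degrees(x[:2]).round(2),'flange z',x[2].round(1))
    for lo,hi,R0 in ((62,67,26),(49,54.5,31)):
        q=W[g&(W[...,2]>lo)&(W[...,2]<hi)&(np.hypot(W[...,0]-586,W[...,1]-69)<33)]
        cc,rr=cv2.minEnclosingCircle(q[:,:2].astype(np.float32)); z=np.median(q[:,2])
        print('clock',lo,len(q),np.round(cc,1),round(rr,1),'in tool',((np.array([*cc,z])-T)@Rt).round(1))
E
python3 -c "
from h import *
both('w9.png')"
```

```text
12.4 [624.9  24.6 184.6] [-3.141 -0.     2.266] [-0.2  1.  -0.8] 58.1
held: x extent [-25.1  30.8] circ [ 1.6 -0.4] tilt deg [ 3.34 12.72] flange z -17.1
clock 62 2325 [585.5  68.2] 24.2 in tool [ 58.6  -2.2 121.4]
clock 49 1184 [586.1  69.2] 28.5 in tool [ 59.   -1.1 133.4]
```

View pics/w9.png

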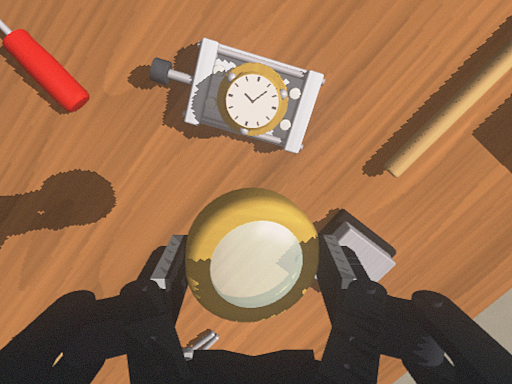

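The regrasp lifted it, but it is still tilted 13° in the pads. I'll set it down on the bench where it came from to level it, then regrip. The clock centre again measures (586.2,69.1). The earlier miss came from the arm not having settled.

jog_arm([
  {"tx":0.12,"ty":0.09,"tz":0,"wx":0,"wy":0,"wz":-0.09,"claw":1},
  {"tx":0.24,"ty":0.18,"tz":0,"wx":0,"wy":0,"wz":-0.18,"claw":1},
  {"tx":0.36,"ty":0.27,"tz":0,"wx":0,"wy":0,"wz":-0.27,"claw":1},
  {"tx":0.48,"ty":0.36,"tz":0,"wx":0,"wy":0,"wz":-0.36,"claw":1},
  {"tx":0.61,"ty":0.444,"tz":0.1,"wx":0,"wy":0,"wz":-0.45,"claw":1},
  {"tx":0.61,"ty":0.444,"tz":0.25,"wx":0,"wy":0,"wz":-0.54,"claw":1},
  {"tx":0.61,"ty":0.444,"tz":0.4,"wx":0,"wy":0,"wz":-0.556,"claw":1},
  {"tx":0.61,"ty":0.444,"tz":0.5,"wx":0,"wy":0,"wz":-0.556,"claw":1},
  {"tx":0.61,"ty":0.444,"tz":0.55,"wx":0,"wy":0,"wz":-0.556,"claw":1},
  {"tx":0.61,"ty":0.444,"tz":0.57,"wx":0,"wy":0,"wz":-0.556,"claw":1},
  {"tx":0.61,"ty":0.444,"tz":0.57,"wx":0,"wy":0,"wz":-0.556,"claw":1},
])

```text
clock: 13.55
eef_pos: [609.9, 252.0, 13.2]
tool_rot: [-3.142, -0.0, -3.141]
force: [1.1, -0.0, 0.3]
width: 58.3
gripper_force: 65.7
```

jog_arm([
  {"tx":0,"ty":0,"tz":0.01,"wx":0,"wy":0,"wz":0,"claw":1},
  {"tx":0,"ty":0,"tz":0.02,"wx":0,"wy":0,"wz":0,"claw":1},
  {"tx":0,"ty":0,"tz":0.025,"wx":0,"wy":0,"wz":0,"claw":1},
  {"tx":0,"ty":0,"tz":0.025,"wx":0,"wy":0,"wz":0,"claw":0.5},
  {"tx":0,"ty":0,"tz":0.025,"wx":0,"wy":0,"wz":0,"claw":0},
  {"tx":0,"ty":0,"tz":0.025,"wx":0,"wy":0,"wz":0,"claw":0},
  {"tx":0,"ty":0,"tz":0.025,"wx":0,"wy":0,"wz":0,"claw":0},
  {"tx":0,"ty":0,"tz":0.025,"wx":0,"wy":0,"wz":0,"claw":0},
  {"tx":0,"ty":0,"tz":-0.1,"wx":0,"wy":0,"wz":0,"claw":0},
  {"tx":0,"ty":0,"tz":-0.23,"wx":0,"wy":0,"wz":0,"claw":0},
  {"tx":0,"ty":0,"tz":-0.23,"wx":0,"wy":0,"wz":0,"claw":0},
  {"tx":0,"ty":0,"tz":-0.23,"wx":0,"wy":0,"wz":0,"claw":0},
])

```text
clock: 14.75
eef_pos: [610.7, 251.9, 83.4]
tool_rot: [3.141, 0.002, -3.141]
force: [-0.4, -0.7, -0.5]
width: 85.4
gripper_force: 0.0
```

```bash
python3 -c "
from h import *
s,p,W=look('w10.png',[('bezel',(10,30))]); ring(W,p,np.array(s['eef_pos'][:2])+[0,0],(12,30),36)"
```

```text
14.75 [610.7 251.9  83.4] [ 3.141e+00  2.000e-03 -3.141e+00] [-0.4 -0.7 -0.5] 85.4
bezel 0.95 [250. 194.  91.  86.] rect [610.  249.6] [58.5 59.2] circ [610.3 249.5] 30.2 z [14.8 17.6 20. ]
bezel 0.87 [474. 256.  75.  84.] rect [658.9 413.1] [59.1 45.3] circ [658.  419.2] 30.0 z [12.6 17.4 19.9]
bezel 0.69 [ 37. 168.  73. 151.] rect [602.2 105.6] [44.  95.2] circ [597.8  84.4] 47.6 z [11.3 21.7 29.5]
c [610.3 249.5] 30.2 tilt [-0.09 -0.07] z 17.2
```

Level again. Regripping, centred.

jog_arm([
  {"tx":0.002,"ty":-0.008,"tz":0.13,"wx":0,"wy":0,"wz":0,"claw":0},
  {"tx":0.002,"ty":-0.008,"tz":0.23,"wx":0,"wy":0,"wz":0,"claw":0},
  {"tx":0.002,"ty":-0.008,"tz":0.27,"wx":0,"wy":0,"wz":0,"claw":0},
  {"tx":0.002,"ty":-0.008,"tz":0.27,"wx":0,"wy":0,"wz":0,"claw":0},
  {"tx":0.002,"ty":-0.008,"tz":0.27,"wx":0,"wy":0,"wz":0,"claw":0.2},
  {"tx":0.002,"ty":-0.008,"tz":0.27,"wx":0,"wy":0,"wz":0,"claw":0.4},
  {"tx":0.002,"ty":-0.008,"tz":0.27,"wx":0,"wy":0,"wz":0,"claw":0.6},
  {"tx":0.002,"ty":-0.008,"tz":0.27,"wx":0,"wy":0,"wz":0,"claw":1},
  {"tx":0.002,"ty":-0.008,"tz":0.27,"wx":0,"wy":0,"wz":0,"claw":1},
  {"tx":0.002,"ty":-0.008,"tz":0.27,"wx":0,"wy":0,"wz":0,"claw":1},
])

```text
clock: 15.85
eef_pos: [610.7, 249.9, 3.4]
tool_rot: [3.14, 0.003, -3.142]
force: [-2.2, -1.3, 7.1]
width: 58.1
gripper_force: 64.2
```

jog_arm([
  {"tx":0,"ty":0,"tz":-0.05,"wx":0,"wy":0,"wz":0,"claw":1},
  {"tx":0,"ty":0,"tz":-0.2,"wx":0,"wy":0,"wz":0,"claw":1},
  {"tx":-0.03,"ty":-0.1,"tz":-0.35,"wx":0,"wy":0,"wz":0,"claw":1},
  {"tx":-0.06,"ty":-0.22,"tz":-0.5,"wx":0,"wy":0,"wz":0,"claw":1},
  {"tx":-0.1,"ty":-0.35,"tz":-0.6,"wx":0,"wy":0,"wz":0,"claw":1},
  {"tx":-0.1,"ty":-0.48,"tz":-0.6,"wx":0,"wy":0,"wz":0,"claw":1},
  {"tx":-0.1,"ty":-0.6,"tz":-0.6,"wx":0,"wy":0,"wz":0,"claw":1},
  {"tx":-0.1,"ty":-0.6,"tz":-0.6,"wx":0,"wy":0,"wz":0,"claw":1},
  {"tx":-0.1,"ty":-0.6,"tz":-0.6,"wx":0,"wy":0,"wz":0,"claw":1},
  {"tx":-0.1,"ty":-0.6,"tz":-0.6,"wx":0,"wy":0,"wz":0,"claw":1},
  {"tx":-0.1,"ty":-0.6,"tz":-0.6,"wx":0,"wy":0,"wz":0,"claw":1},
])

```text
clock: 16.95
eef_pos: [639.3, 71.4, 181.4]
tool_rot: [3.14, 0.0, -3.139]
force: [0.3, 0.6, -1.4]
width: 57.4
gripper_force: 64.5
```

```bash
python3 -c "
from h import *
both('w11.png');both('w12.png')"
```

```text
16.95 [639.3  71.4 181.4] [ 3.14   0.    -3.139] [ 0.3  0.6 -1.4] 57.4
held: x extent [-26.   30.1] circ [ 0.4 -0. ] tilt deg [-0.11 -0.01] flange z -13.7
clock 62 2360 [586.   69.9] 24.4 in tool [ 53.3  -1.5 118.1]
clock 49 1175 [586.4  69.2] 28.4 in tool [ 52.9  -2.2 130.1]
17.0 [639.3  71.2 181.2] [ 3.141 -0.    -3.139] [ 0.2 -0.1 -0.6] 57.8
held: x extent [-25.9  30.1] circ [0.5 0. ] tilt deg [-0.1  -0.02] flange z -13.7
clock 62 2356 [584.9  69.7] 23.3 in tool [ 54.3  -1.4 118. ]
clock 49 1190 [586.4  69.2] 28.4 in tool [ 52.9  -1.9 129.9]
```

The bezel is level in hand. In the tool frame it is at about (0.45,0) and the clock at (52.9,-2.0). This matches the direction of the first miss, so I'm placing it again.

jog_arm([
  {"tx":0.1,"ty":-0.007,"tz":0,"wx":0,"wy":0,"wz":0,"claw":1},
  {"tx":0.175,"ty":-0.007,"tz":0,"wx":0,"wy":0,"wz":0,"claw":1},
  {"tx":0.175,"ty":-0.007,"tz":0.1,"wx":0,"wy":0,"wz":0,"claw":1},
  {"tx":0.175,"ty":-0.007,"tz":0.2,"wx":0,"wy":0,"wz":0,"claw":1},
  {"tx":0.175,"ty":-0.007,"tz":0.3,"wx":0,"wy":0,"wz":0,"claw":1},
  {"tx":0.175,"ty":-0.007,"tz":0.35,"wx":0,"wy":0,"wz":0,"claw":1},
  {"tx":0.175,"ty":-0.007,"tz":0.35,"wx":0,"wy":0,"wz":0,"claw":1},
  {"tx":0.175,"ty":-0.007,"tz":0.35,"wx":0,"wy":0,"wz":0,"claw":1},
  {"tx":0.175,"ty":-0.007,"tz":0.35,"wx":0,"wy":0,"wz":0,"claw":1},
])

```text
clock: 17.95
eef_pos: [588.2, 67.4, 77.6]
tool_rot: [3.141, 0.003, -3.141]
force: [0.6, -0.2, -0.9]
width: 57.8
gripper_force: 64.5
```

jog_arm([
  {"tx":0.004,"ty":0.006,"tz":0.025,"wx":0,"wy":0,"wz":0,"claw":1},
  {"tx":0.004,"ty":0.006,"tz":0.025,"wx":0,"wy":0,"wz":0,"claw":1},
  {"tx":0.004,"ty":0.006,"tz":0.025,"wx":0,"wy":0,"wz":0,"claw":1},
  {"tx":0.004,"ty":0.006,"tz":0.025,"wx":0,"wy":0,"wz":0,"claw":1},
])

```text
clock: 18.35
eef_pos: [585.9, 68.9, 68.9]
tool_rot: [3.142, 0.0, -3.141]
force: [-0.9, 0.2, -1.0]
width: 57.7
gripper_force: 64.5
```

jog_arm([
  {"tx":-0.002,"ty":0.001,"tz":0.01,"wx":0,"wy":0,"wz":0,"claw":1},
  {"tx":-0.002,"ty":0.001,"tz":0.01,"wx":0,"wy":0,"wz":0,"claw":1},
  {"tx":-0.002,"ty":0.001,"tz":0.01,"wx":0,"wy":0,"wz":0,"claw":1},
])

```text
clock: 18.65
eef_pos: [586.3, 69.2, 65.5]
tool_rot: [-3.142, -0.0, -3.142]
force: [-0.8, 0.9, -0.4]
width: 57.8
gripper_force: 64.5
```

jog_arm([
  {"tx":0,"ty":0,"tz":0.003,"wx":0,"wy":0,"wz":0,"claw":1},
  {"tx":0,"ty":0,"tz":0.003,"wx":0,"wy":0,"wz":0,"claw":1},
])

```text
clock: 18.85
eef_pos: [586.3, 69.2, 64.7]
tool_rot: [-3.142, -0.0, -3.142]
force: [-0.2, 0.2, -0.8]
width: 57.6
gripper_force: 64.5
```

Good: within about 0.5 mm. Easing down to contact.

jog_arm([
  {"tx":-0.001,"ty":0,"tz":0.003,"wx":0,"wy":0,"wz":0,"claw":1},
  {"tx":-0.001,"ty":0,"tz":0.003,"wx":0,"wy":0,"wz":0,"claw":1},
])

```text
clock: 19.05
eef_pos: [586.7, 69.2, 63.8]
tool_rot: [3.142, 0.0, -3.142]
force: [0.4, 0.2, -1.3]
width: 57.7
gripper_force: 64.5
```

jog_arm([
  {"tx":0,"ty":0,"tz":0.002,"wx":0,"wy":0,"wz":0,"claw":1},
  {"tx":0,"ty":0,"tz":0.002,"wx":0,"wy":0,"wz":0,"claw":1},
])

```text
clock: 19.25
eef_pos: [586.9, 69.3, 63.5]
tool_rot: [3.141, 0.0, -3.141]
force: [-0.1, 0.4, 2.0]
width: 57.7
gripper_force: 64.8
```

jog_arm([
  {"tx":0,"ty":0,"tz":0,"wx":0,"wy":0,"wz":0,"claw":0},
  {"tx":0,"ty":0,"tz":0,"wx":0,"wy":0,"wz":0,"claw":0},
  {"tx":0,"ty":0,"tz":0,"wx":0,"wy":0,"wz":0,"claw":0},
  {"tx":0,"ty":0,"tz":0,"wx":0,"wy":0,"wz":0,"claw":0},
  {"tx":0,"ty":0,"tz":0,"wx":0,"wy":0,"wz":0,"claw":0},
  {"tx":0,"ty":0,"tz":-0.03,"wx":0,"wy":0,"wz":0,"claw":0},
  {"tx":0,"ty":0,"tz":-0.15,"wx":0,"wy":0,"wz":0,"claw":0},
  {"tx":0,"ty":0,"tz":-0.3,"wx":0,"wy":0,"wz":0,"claw":0},
  {"tx":0,"ty":0,"tz":-0.45,"wx":0,"wy":0,"wz":0,"claw":0},
  {"tx":0,"ty":0,"tz":-0.45,"wx":0,"wy":0,"wz":0,"claw":0},
  {"tx":0,"ty":0,"tz":-0.45,"wx":0,"wy":0,"wz":0,"claw":0},
])

```text
clock: 20.35
eef_pos: [587.3, 69.3, 200.1]
tool_rot: [3.141, 0.003, -3.142]
force: [0.1, 0.1, -0.8]
width: 85.8
gripper_force: 0.0
```

```bash
python3 -c "
from h import *
s,p,W=look('w13.png',[('cup',(8,16)),('cup',(50,80))]); ring(W,p,(586.5,69.3),(73,90))
s,p,W=look('w13b.png',[]); ring(W,p,(586.5,69.3),(64,90))"
```

```text
20.35 [587.3  69.3 200.1] [ 3.141e+00  3.000e-03 -3.142e+00] [ 0.1  0.1 -0.8] 85.8
cup 0.66 [333.  24.  66.  49.] rect [466.  142.7] [58.  37.2] circ [456.  143.1] 29.1 z [11.3 13.1 14.5]
cup 0.55 [467.  33.  89.  67.] rect [475.7 253.8] [57.5 53.5] circ [475.  256.2] 29.4 z [10.6 13.  14.4]
cup 0.15 [252. 142. 111. 156.] rect [579.6  65.9] [97.1 72.2] circ [578.5  69. ] 58.4 z [11.  13.  14.4]
cup 0.66 [333.  24.  66.  49.] rect [462.2 142.7] [25.9 13.4] circ [456.8 143. ] 13.0 z [53.  62.6 64.3]
cup 0.55 [467.  33.  89.  67.] rect [475.1 254.9] [23.6 24.9] circ [475.4 255.2] 13.0 z [52.5 62.5 64.2]
c [586.5  69.3] 30.0 tilt [-0.23  0.09] z 77.5
20.5 [585.6  69.1 197. ] [-3.141e+00 -3.000e-03 -3.141e+00] [ 0.5  0.2 -0.7] 85.3
c [586.5  69.2] 30.1 tilt [-0.13 -0.05] z 77.5
```

The bezel sits squarely now: tilt under 0.3°, flange at 77.5 mm, centred at (586.5,69.3). Next, the white cup at (475,255.5).

jog_arm([
  {"tx":0.08,"ty":0.12,"tz":0,"wx":0,"wy":0,"wz":0,"claw":0},
  {"tx":0.15,"ty":0.25,"tz":0,"wx":0,"wy":0,"wz":0,"claw":0},
  {"tx":0.22,"ty":0.38,"tz":0,"wx":0,"wy":0,"wz":0,"claw":0},
  {"tx":0.3,"ty":0.51,"tz":0,"wx":0,"wy":0,"wz":0,"claw":0},
  {"tx":0.368,"ty":0.621,"tz":0.1,"wx":0,"wy":0,"wz":0,"claw":0},
  {"tx":0.368,"ty":0.621,"tz":0.2,"wx":0,"wy":0,"wz":0,"claw":0},
  {"tx":0.368,"ty":0.621,"tz":0.25,"wx":0,"wy":0,"wz":0,"claw":0},
  {"tx":0.368,"ty":0.621,"tz":0.25,"wx":0,"wy":0,"wz":0,"claw":0},
  {"tx":0.368,"ty":0.621,"tz":0.25,"wx":0,"wy":0,"wz":0,"claw":0},
])

```text
clock: 21.45
eef_pos: [476.1, 255.2, 122.7]
tool_rot: [-3.141, -0.001, 3.141]
force: [0.4, -0.1, 0.5]
width: 85.7
gripper_force: 0.0
```

```bash
python3 -c "
from h import *
s,p,W=look('w14.png',[('cup',(8,16)),('cup',(55,80))])"
```

```text
21.45 [476.1 255.2 122.7] [-3.141e+00 -1.000e-03  3.141e+00] [ 0.4 -0.1  0.5] 85.7
cup 0.82 [255. 177.  70.  78.] rect [472.5 257.2] [57.2 53. ] circ [475. 257.] 29.1 z [11.3 13.  14.2]
cup 0.74 [100. 152.  95.  74.] rect [454.5 145.9] [57.4 53.3] circ [455.6 143.4] 29.3 z [11.  13.1 14.3]
cup 0.82 [255. 177.  70.  78.] rect [474.4 256.5] [24.8 25.5] circ [475.  256.9] 13.1 z [58.6 62.8 64.1]
cup 0.74 [100. 152.  95.  74.] rect [455.1 144.4] [25.7 24.6] circ [455.4 143.7] 13.5 z [57.4 62.9 64.1]
```

View pics/w14.png

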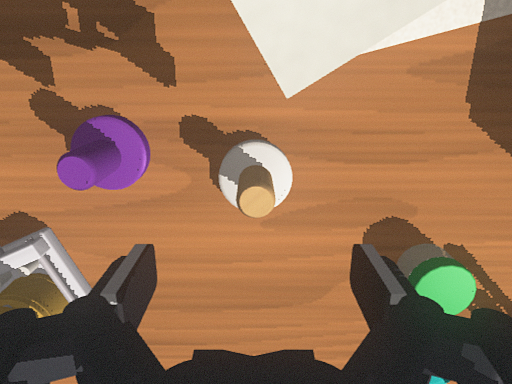

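The white cup is at (255,180), handle top at (256,201), with the purple decoy clear to the left. Grasping.

jog_arm([
  {"tx":0.004,"ty":0.006,"tz":0.1,"wx":0,"wy":0,"wz":0,"claw":0},
  {"tx":0.004,"ty":0.006,"tz":0.2,"wx":0,"wy":0,"wz":0,"claw":0},
  {"tx":0.004,"ty":0.006,"tz":0.3,"wx":0,"wy":0,"wz":0,"claw":0},
  {"tx":0.004,"ty":0.006,"tz":0.335,"wx":0,"wy":0,"wz":0,"claw":0},
  {"tx":0.004,"ty":0.006,"tz":0.335,"wx":0,"wy":0,"wz":0,"claw":0.3},
  {"tx":0.004,"ty":0.006,"tz":0.335,"wx":0,"wy":0,"wz":0,"claw":0.5},
  {"tx":0.004,"ty":0.006,"tz":0.335,"wx":0,"wy":0,"wz":0,"claw":0.6},
  {"tx":0.004,"ty":0.006,"tz":0.335,"wx":0,"wy":0,"wz":0,"claw":0.7},
  {"tx":0.004,"ty":0.006,"tz":0.335,"wx":0,"wy":0,"wz":0,"claw":1},
  {"tx":0.004,"ty":0.006,"tz":0.335,"wx":0,"wy":0,"wz":0,"claw":1},
  {"tx":0.004,"ty":0.006,"tz":0.335,"wx":0,"wy":0,"wz":0,"claw":1},
  {"tx":0.004,"ty":0.006,"tz":0.335,"wx":0,"wy":0,"wz":0,"claw":1},
])

```text
clock: 22.8
eef_pos: [475.9, 257.7, 24.2]
tool_rot: [3.141, 0.002, 3.142]
force: [-0.8, -0.3, 6.5]
width: 24.4
gripper_force: 58.5
```

jog_arm([
  {"tx":0,"ty":0,"tz":-0.05,"wx":0,"wy":0,"wz":0,"claw":1},
  {"tx":0,"ty":0,"tz":-0.2,"wx":0,"wy":0,"wz":0,"claw":1},
  {"tx":0,"ty":0,"tz":-0.35,"wx":0,"wy":0,"wz":0,"claw":1},
  {"tx":0,"ty":0,"tz":-0.45,"wx":0,"wy":0,"wz":0,"claw":1},
  {"tx":-0.07,"ty":-0.13,"tz":-0.45,"wx":0,"wy":0,"wz":0,"claw":1},
  {"tx":-0.14,"ty":-0.26,"tz":-0.45,"wx":0,"wy":0,"wz":0,"claw":1},
  {"tx":-0.22,"ty":-0.39,"tz":-0.45,"wx":0,"wy":0,"wz":0,"claw":1},
  {"tx":-0.3,"ty":-0.52,"tz":-0.45,"wx":0,"wy":0,"wz":0,"claw":1},
  {"tx":-0.372,"ty":-0.628,"tz":-0.45,"wx":0,"wy":0,"wz":0,"claw":1},
  {"tx":-0.372,"ty":-0.628,"tz":-0.45,"wx":0,"wy":0,"wz":0,"claw":1},
  {"tx":-0.372,"ty":-0.628,"tz":-0.45,"wx":0,"wy":0,"wz":0,"claw":1},
  {"tx":-0.372,"ty":-0.628,"tz":-0.45,"wx":0,"wy":0,"wz":0,"claw":1},
])

```text
clock: 24.0
eef_pos: [585.8, 70.4, 157.9]
tool_rot: [3.14, -0.001, -3.14]
force: [-0.3, 0.9, -2.5]
width: 24.5
gripper_force: 59.4
```

```bash
python3 -c "
from h import *
s,p,W=look('w15.png',[('cup',(120,260)),('bezel',(66,90))])
T=np.array(s['eef_pos']);L=(W-T)@Rm(s['tool_rot']);g=p['depth']>0
r=np.hypot(L[...,0],L[...,1])
f=L[g&(r<33)&(L[...,2]>5)&(L[...,2]<15)]
A=np.c_[f[:,:2],np.ones(len(f))];x=np.linalg.lstsq(A,f[:,2],rcond=None)[0];print('foot top',len(f),np.degrees(x[:2]).round(1),x[2],f.min(0),f.max(0),cv2.minEnclosingCircle(f[:,:2].astype(np.float32)))"
```

```text
24.0 [585.8  70.4 157.9] [ 3.14e+00 -1.00e-03 -3.14e+00] [-0.3  0.9 -2.5] 24.5
cup 0.87 [252. 246. 113. 149.] rect [576.1  72.8] [57.1 40.1] circ [584.6  70.5] 29.1 z [144.  163.1 197.1]
bezel 0.77 [250. 170.  85.  45.] rect [571.3  68. ] [29.6 59.4] circ [583.9  69. ] 29.8 z [70.7 77.3 78.9]
foot top 4380 [1.5 0. ] 11.004550605557206 [ -3.81742056 -28.89625094   5.06644944] [29.96499997 29.12412124 14.9989645 ] ((1.1716101169586182, 0.07262219488620758), 29.10432243347168)
```

View pics/w15.png

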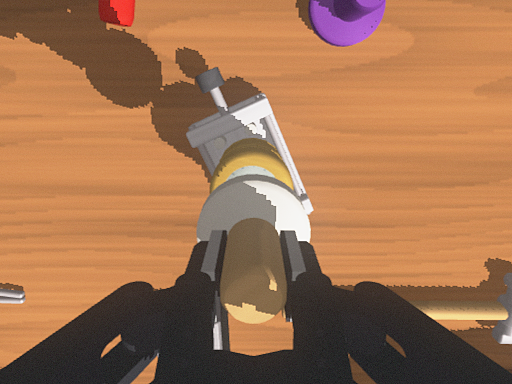

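The cup is held upright over the bezel, foot centre at tool (1.2,0.1). Centring and lowering.

jog_arm([
  {"tx":-0.006,"ty":-0.004,"tz":0.05,"wx":0,"wy":0,"wz":0,"claw":1},
  {"tx":-0.006,"ty":-0.004,"tz":0.1,"wx":0,"wy":0,"wz":0,"claw":1},
  {"tx":-0.006,"ty":-0.004,"tz":0.15,"wx":0,"wy":0,"wz":0,"claw":1},
  {"tx":-0.006,"ty":-0.004,"tz":0.16,"wx":0,"wy":0,"wz":0,"claw":1},
  {"tx":-0.006,"ty":-0.004,"tz":0.16,"wx":0,"wy":0,"wz":0,"claw":1},
  {"tx":-0.006,"ty":-0.004,"tz":0.16,"wx":0,"wy":0,"wz":0,"claw":1},
])

```text
clock: 24.75
eef_pos: [588.8, 68.0, 110.0]
tool_rot: [3.142, 0.001, -3.141]
force: [-0.3, 0.0, -2.0]
width: 24.4
gripper_force: 59.4
```

jog_arm([
  {"tx":0.003,"ty":0.004,"tz":0.01,"wx":0,"wy":0,"wz":0,"claw":1},
  {"tx":0.003,"ty":0.004,"tz":0.016,"wx":0,"wy":0,"wz":0,"claw":1},
  {"tx":0.003,"ty":0.004,"tz":0.016,"wx":0,"wy":0,"wz":0,"claw":1},
])

```text
clock: 25.05
eef_pos: [587.5, 69.0, 105.0]
tool_rot: [3.142, -0.0, -3.141]
force: [0.1, -0.4, -1.4]
width: 24.4
gripper_force: 59.4
```

jog_arm([
  {"tx":0,"ty":0,"tz":0.004,"wx":0,"wy":0,"wz":0,"claw":1},
  {"tx":0,"ty":0,"tz":0.004,"wx":0,"wy":0,"wz":0,"claw":1},
])

```text
clock: 25.25
eef_pos: [587.6, 68.9, 103.8]
tool_rot: [-3.142, 0.0, 3.142]
force: [-0.6, 0.6, -1.9]
width: 24.4
gripper_force: 59.4
```

Aligned. Pressing down in small steps.

jog_arm([
  {"tx":0,"ty":0,"tz":0.004,"wx":0,"wy":0,"wz":0,"claw":1},
  {"tx":0,"ty":0,"tz":0.008,"wx":0,"wy":0,"wz":0,"claw":1},
  {"tx":0,"ty":0,"tz":0.008,"wx":0,"wy":0,"wz":0,"claw":1},
])

```text
clock: 25.55
eef_pos: [588.0, 68.9, 102.1]
tool_rot: [3.142, 0.001, 3.142]
force: [-0.9, 0.3, 3.7]
width: 24.5
gripper_force: 59.7
```

jog_arm([
  {"tx":0,"ty":0,"tz":0.004,"wx":0,"wy":0,"wz":0,"claw":1},
  {"tx":0,"ty":0,"tz":0.006,"wx":0,"wy":0,"wz":0,"claw":1},
  {"tx":0,"ty":0,"tz":0.006,"wx":0,"wy":0,"wz":0,"claw":1},
])

```text
clock: 25.85
eef_pos: [588.4, 68.9, 101.6]
tool_rot: [3.141, 0.002, 3.141]
force: [-2.4, -0.3, 14.2]
width: 25.0
gripper_force: 60.5
```

jog_arm([
  {"tx":0,"ty":0,"tz":0.004,"wx":0,"wy":0,"wz":0,"claw":1},
  {"tx":0,"ty":0,"tz":0.006,"wx":0,"wy":0,"wz":0,"claw":1},
  {"tx":0,"ty":0,"tz":0.006,"wx":0,"wy":0,"wz":0,"claw":1},
])

```text
clock: 26.15
eef_pos: [588.8, 68.9, 100.7]
tool_rot: [3.141, 0.003, 3.141]
force: [-3.4, -0.9, 19.2]
width: 24.7
gripper_force: 61.2
```

jog_arm([
  {"tx":0.002,"ty":0,"tz":0.004,"wx":0,"wy":0,"wz":0,"claw":1},
  {"tx":0.002,"ty":0,"tz":0.006,"wx":0,"wy":0,"wz":0,"claw":1},
  {"tx":0.002,"ty":0,"tz":0.006,"wx":0,"wy":0,"wz":0,"claw":1},
])

```text
clock: 26.45
eef_pos: [587.3, 68.9, 96.5]
tool_rot: [3.142, 0.001, 3.142]
force: [-0.1, 0.0, -1.1]
width: 24.9
gripper_force: 59.6
```

jog_arm([
  {"tx":0,"ty":0,"tz":0.004,"wx":0,"wy":0,"wz":0,"claw":1},
  {"tx":0,"ty":0,"tz":0.006,"wx":0,"wy":0,"wz":0,"claw":1},
  {"tx":0,"ty":0,"tz":0.006,"wx":0,"wy":0,"wz":0,"claw":1},
])

```text
clock: 26.75
eef_pos: [586.9, 68.9, 94.2]
tool_rot: [-3.142, -0.0, -3.142]
force: [-1.7, -0.2, 2.9]
width: 24.6
gripper_force: 59.8
```

It snapped and is now at the shoulder. Pressing firmly.

jog_arm([
  {"tx":0,"ty":0,"tz":0.004,"wx":0,"wy":0,"wz":0,"claw":1},
  {"tx":0,"ty":0,"tz":0.008,"wx":0,"wy":0,"wz":0,"claw":1},
  {"tx":0,"ty":0,"tz":0.01,"wx":0,"wy":0,"wz":0,"claw":1},
  {"tx":0,"ty":0,"tz":0.01,"wx":0,"wy":0,"wz":0,"claw":1},
])

```text
clock: 27.15
eef_pos: [587.0, 69.0, 94.1]
tool_rot: [3.142, 0.001, 3.142]
force: [-7.8, 0.7, 24.9]
width: 24.5
gripper_force: 61.7
```

jog_arm([
  {"tx":0.002,"ty":0,"tz":0.003,"wx":0,"wy":0,"wz":0,"claw":1},
  {"tx":0.002,"ty":0,"tz":0.004,"wx":0,"wy":0,"wz":0,"claw":1},
  {"tx":0.002,"ty":0,"tz":0.004,"wx":0,"wy":0,"wz":0,"claw":1},
  {"tx":0.002,"ty":0,"tz":0.004,"wx":0,"wy":0,"wz":0,"claw":1},
])

```text
clock: 27.55
eef_pos: [587.1, 69.0, 94.0]
tool_rot: [3.142, 0.002, 3.141]
force: [-8.2, -0.7, 32.1]
width: 24.5
gripper_force: 62.3
```

```bash
python3 -c "
from h import *
s,p,W=look('w16.png',[('bezel',(50,90))])
p=ctrl.get_image('scene');W=cloud(p)
for t in ('bezel','cup','small_cup','oil_bottle','jar'):
    for r in ctrl.trace(p,t)[:2]:
        q=W[r['pixels']&(p['depth']>0)]; print(t,round(r['score'],2),np.median(q,0).round(),np.percentile(q[:,2],[5,95]).round(1))
print(ctrl.read_state()['force'])"
```

```text
27.55 [587.1  69.   94. ] [3.142e+00 2.000e-03 3.141e+00] [-8.2 -0.7 32.1] 24.5
bezel 0.85 [256. 181.  96.  32.] rect [563.6  70. ] [50.  14.2] circ [570.5  69.8] 25.0 z [54.4 63.  67.2]
bezel 0.63 [662. 409.  16.] [ 1.6 20.5]
bezel 0.58 [ 724. -244.    8.] [-0.9 12.1]
cup 0.76 [598.  57.  83.] [ 68.3 117.3]
cup 0.69 [464. 133.  14.] [ 3.5 62.8]
small_cup 0.54 [ 601. -289.   34.] [10.3 64.6]
oil_bottle 0.73 [ 567. -403.   45.] [14.7 72.7]
jar 0.79 [566. 393.  36.] [ 4.2 40.9]
[-7.54670413 -1.62922845 31.97669263]
```

The cup dropped about 8.3 mm, then became stiff, and it now holds a steady 32 N. The bezel is home, so I'm handing in.

```bash
python3 -c "
from cell import ctrl
print(ctrl.finish_job())"
```

```text
the job is handed in; nothing more can be done
None
```

The bezel is snapped home on the clock, and I handed the job in with the cup still held and pressing down on it at about 32 N; the first placing went on tilted, so I levelled the bezel on the bench and set it again before pressing.

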